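Dispense one square washer and nudge it into the round parts dish

ROBOT

A 6-joint arm with a two-finger parallel gripper is mounted at the origin on the work surface. World frame = base frame: x ahead of the robot, y to its left, z up, the work surface at z = 0. Lengths are in mm, angles in rad, forces in N, time in s.
With the tool pointing down it reaches from about 275 to 1000 mm from the base axis. Payload 8.4 kg.
Tool frame: the origin (TCP) lies on the centre line of the jaws, within the pads' length; the fingertips stand 25 mm ahead of it and the grasp point (between the pads) lies 6 mm ahead of it; z points along the fingers, x is the direction in which the jaws open and shut, and the axes are right-handed (so a half turn about z gives the same grasp; the last joint's range is limited). The gripper opens to 85 mm and grips with 20 to 120 N. Pads are 22 mm wide; open, the fingers measure 114 mm over their backs; the gripper's body (76 mm by 85 mm) begins 54 mm behind the grasp point. The pads swing forward as they close: fully open they stand 13 mm farther back than shut.
Start: joints at [-1.223, 0.353, 1.633, -0, 1.155, -0.002], TCP at [214.192, -587.154, 256.281] pointing down, gripper open.
Joint ranges: [-2.63, 2.63], [-0.92, 2.1], [0.06, 2.66], [-1.3, 4.44], [0, 2.69], [-3.02, 3.02]. Speed limits (rad/s): [2.22, 2.22, 2.79, 3.14, 3.14, 3.14].

INTERFACE

Orientations are given as [roll, pitch, yaw] about the fixed x, y, z axes, in that order (R = Rz(yaw) Ry(pitch) Rx(roll)).
In Python, from rig import r gives the robot as it stands. The module is installed in compiled form; this text tells all that it offers.
- The arm moves only by the tool jog_arm, never from a script. Its argument "deltas" is a list of rows, each an object with "gripper": the gripper command: -1 is fully open, 1 is shut, values between are in proportion; "translation": the shift along the world's x, y, z in units of 10 cm (1.0 is 10 cm), a list of three; "dr": the turn, a rotation vector about the world's x, y, z in units of pi/2 rad (1.0 is pi/2 rad), a list of three. In form: [{"gripper": gripper, "translation": [x, y, z], "dr": [wx, wy, wz]}, ...]. A call has 1 to 12 rows; each row shifts and turns the commanded pose from where the row before left it; what a row does not reach is not made up. A row lasts 1/12 s, in which the tool goes at most 41.7 mm and 7.16 degrees, less where a joint would pass 70% of its speed; a pose out of reach is approached as far as the arm can. A call with a number of a shift or a turn outside -1 to 1 is refused whole. A call with a gripper value outside its range is refused whole. The fingers move at their own pace and stop on an object; "squeeze" is the grip in N (left out, the last holds). Time passes only in rows, so rows that do not move let the fingers close. It gives the time, the measured TCP pose, the force and the opening at its end, in the units of the state.
- r.sense(): the state, without advancing time (a new reading comes with each control period).
- r.grab_frame(name): name is "scene" or "top"; returns the picture (480x640x3 uint8, blue, green, red); there is no depth.
- r.calibration(name): a dict with "mtx" (3x3 intrinsics, pixels), "k1" (the pictures are not rectified: a ray, as slopes to the right and down, at radius r is drawn at 1 + k1 r^2 times it, then the intrinsics apply), "world_from_camera" (4x4, takes a point from camera to world coordinates). Camera axes: x right, y down, z forward; pixel columns grow to the right and rows downward; lengths in mm; the calibration is good to about 2 mm. A picture is of the moment at which its call begins. calibration takes no time and is no camera call.
- r.sign_off(): hands the job in, once; it reports no verdict.
The state is a dict: "clock": time; "qpos": joint angles; "qvel": joint speeds; "joint_efforts": joint torques, N m; "eef_pos": TCP position; "tcp_rot": TCP orientation; "contact_force": force on the tool from outside, world axes, zero at the start; "wrist_torque": the same for the moment, N m; "opening": opening from 0.0 (shut) to 1.0 (fully open).
Only numpy, scipy, OpenCV 4.12 (cv2) and the standard library are available. Lean on these libraries where they do the work, as an engineer would, in place of code of your own. Each camera call takes 0.05 s, during which the arm holds its last target. There are 200 camera calls.

TASK

Press the plunger of the washer dispenser once, all the way down, and let it come back up, so that a single square washer slides out onto the deck. Then push that washer sideways off the deck into the round parts dish, not into the square tray, without picking it up. Leave the other washers in the magazine, and do not shift the dish, the tray, the bottle, the spray can or the wrench.

Things in the scene. Friction and masses are not known exactly. Their poses are not given: they have to be found in the camera images.
- dispenser: Grey and aluminium washer dispenser, fixed to the bench, 64 mm wide. Origin on the bench under the middle of its magazine; +x is the way washers come out, +y its left, z up. The body with the plunger lies behind the magazine (x -85 to -25 mm, top 92 mm above the bench), the deck in front. Every full press ejects one washer.
- magazine (a point): Middle of the open top of the magazine, 97 mm above the bench: an upright square tube, 50 x 49 mm outside, holding the stacked washers. A gap 14 mm high at its front foot lets one washer at a time out onto the deck.
- deck (a point): Point on the deck's top where a pushed-out washer lies: 53 mm in front of the dispenser's origin, 55 mm above the bench (a washer's centre stops within 10 mm). The deck is a flat plate 64 mm wide (y -32 to 32), its two long edges open and overhanging a 30 mm wide pedestal; it runs from the magazine (x 25 mm) to a stop lip 6 mm high at x 90 mm. Axes as the dispenser.
- plunger_top (a point): Centre of the top face of the plunger's black round cap, 34 mm across and 9 mm thick, facing up; 52 mm behind the dispenser's origin (x = -52 mm), 124 mm above the bench when up and 99 mm when fully down.
- plunger (a joint): How far the plunger is pressed down, m: 0 up, 0.025 fully down. Spring return; takes about 7 N to start and 13 to 20 N at full depth. While it goes down 1 mm the ejector blade moves 2 mm, so press at a moderate speed.
- washer_a: The lowest square dark steel washer in the magazine, the one that comes out: 40 x 40 x 10 mm with a dark 14 mm hole, about 0.1 kg. Origin at the centre of its underside, z up, x and y parallel to its sides.
- washer_b: The same kind of washer, stacked second from below in the magazine; stays there (sinks by 10 mm when the first is out).
- washer_c: The same kind of washer, on top of the stack; stays in the magazine.
- dish: Round steel parts dish, loose, open-topped, 110 mm across and 34 mm high, wall 3 mm, floor 4 mm. Origin at the centre of its underside. It stands on the bench beside the deck, left or right, its near rim tucked under the deck's overhanging edge.
- bin: Square steel tray, loose, open-topped, 110 x 110 mm and 34 mm high, wall 3 mm, on the other side of the deck in the same manner. Origin at the centre of its underside. Stays empty.
- oil_bottle: Grey oil bottle, 64 mm across, 190 mm high, standing to one side. Origin at the centre of its underside.
- spray_can: Spray can, 60 mm across, 160 mm high, standing on the other side. Origin at the centre of its underside.
- wrench: Steel wrench lying flat on the bench, along its own x; origin on its underside.
There are look-alikes about, which are no part of the job. Of the things that look like the dispenser, take the one that is farthest to the robot's left at the start.

How it is judged:
By the outcome, as a careful person would: the job done as asked, in the order asked, and still so for the second after the job is handed in, with the robot touching nothing.
It also fails if it takes over 42 s, if anything falls off the work surface, if the arm or the gripper's body presses on something with over 40 N, if the wrist force passes 120 N, or if a joint passes its speed limit or range.

## Working session

There is one attempt and no reset: what is moved stays moved. The work goes in short steps, Python scripts to look and compute and a tool call to move; the robot and the scene stay as the last step left them, time stands still between calls to the robot, and variables do not carry over. Pictures are saved under pics/ and viewed, about 8 in all and at most 12, crops included, and the job is handed in when it is done.

Besides the shell and the picture viewer there is one more tool, called after "Call:" as a command line: name --argument value ..., lists and objects as JSON in quotes. jog_arm: Moves the arm, as the interface text tells. Shifts and turns lie within -1 to 1; 1 stands for 10 cm of shift or pi/2 rad of turn. Its arguments: {"type":"object","properties":{"deltas":{"type":"array"},"squeeze":{"type":"number"}},"required":["deltas"]}

```bash
mkdir -p pics
cat > h.py <<'E'
import numpy as np, cv2
from rig import r
def ray(name,u,v):
    c=r.calibration(name); K=np.array(c["mtx"]); T=np.array(c["world_from_camera"])
    d=np.array([(u-K[0,2])/K[0,0],(v-K[1,2])/K[1,1]]); s=d.copy()
    for _ in range(30): s=d/(1+c["k1"]*(s@s))
    return T[:3,3],T[:3,:3]@np.array([s[0],s[1],1])
def at(name,u,v,z):
    o,d=ray(name,u,v); return (o+d*(z-o[2])/d[2]).round(1)
def proj(name,p):
    c=r.calibration(name); K=np.array(c["mtx"]); T=np.array(c["world_from_camera"])
    q=T[:3,:3].T@(np.array(p)-T[:3,3]); s=q[:2]/q[2]; s=s*(1+c["k1"]*(s@s))
    return (K[:2,:2]@s+K[:2,2]).round(1)
def snap(name,fn,box=None,k=1):
    im=r.grab_frame(name)
    if box: x0,y0,x1,y1=box; im=im[y0:y1,x0:x1]
    if k!=1: im=cv2.resize(im,None,fx=k,fy=k,interpolation=cv2.INTER_CUBIC)
    cv2.imwrite("pics/"+fn,im)
E
python3 - <<'E'
from h import *
snap("scene","s1.png");snap("top","t1.png")
for n in("scene","top"):
    c=r.calibration(n);print(n,c)
print(r.sense())
E
```

```text
scene {'mtx': array([[514.31812655,   0.        , 317.47401339],
       [  0.        , 514.31812655, 233.18244836],
       [  0.        ,   0.        ,   1.        ]]), 'k1': -0.07909212705429725, 'world_from_camera': array([[-1.29567733e-01,  8.31590151e-01, -5.40064832e-01,
         1.09959714e+03],
       [ 9.91555493e-01,  1.05657652e-01, -7.51941843e-02,
         2.82899239e+01],
       [-5.46876106e-03, -5.45246991e-01, -8.38257605e-01,
         1.04301903e+03],
       [ 0.00000000e+00,  0.00000000e+00,  0.00000000e+00,
         1.00000000e+00]])}
top {'mtx': array([[531.41889316,   0.        , 317.98794231],
       [  0.        , 531.41889316, 229.907107  ],
       [  0.        ,   0.        ,   1.        ]]), 'k1': -0.06190507786200045, 'world_from_camera': array([[ 2.42933021e-02, -9.86794023e-01,  1.60148033e-01,
         2.90583409e+02],
       [-9.99304246e-01, -2.85047334e-02, -2.40521258e-02,
        -3.46333269e+01],
       [ 2.82994710e-02, -1.59452304e-01, -9.86799930e-01,
         1.55073602e+03],
       [ 0.00000000e+00,  0.00000000e+00,  0.00000000e+00,
         1.00000000e+00]])}
{'clock': 0.1, 'qpos': array([-1.22337811e+00,  3.53563237e-01,  1.63404543e+00,  7.85644065e-06,
        1.15521445e+00, -2.39762541e-03]), 'qvel': array([-0.00040101, -0.00179398,  0.00017312, -0.0018624 ,  0.0008308 ,
       -0.00044364]), 'joint_efforts': array([-1.07866919e-03, -6.06355762e+01, -3.42817605e+01, -1.01127096e-04,
        4.00552250e-03, -3.29153340e-05]), 'eef_pos': array([ 214.07305157, -586.77744289,  255.65265193]), 'tcp_rot': array([-3.14158252e+00,  1.23044245e-03, -1.22098365e+00]), 'contact_force': array([ 0.89265112, -0.34407927,  0.73701162]), 'wrist_torque': array([-0.02488179, -0.00167909,  0.05895561]), 'opening': 0.999159220936121}
```

View pics/s1.png

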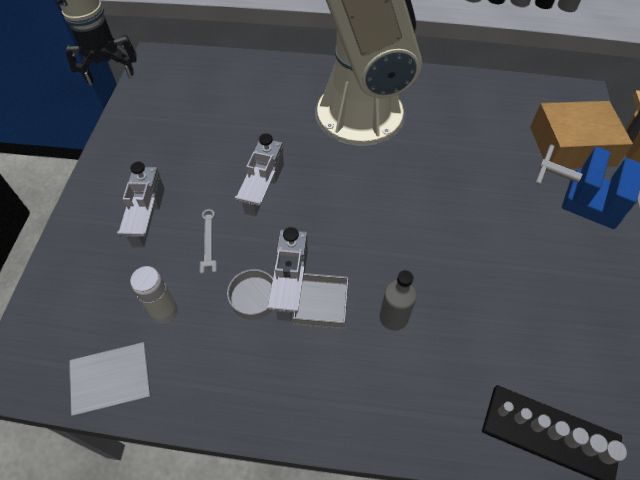

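View pics/t1.png

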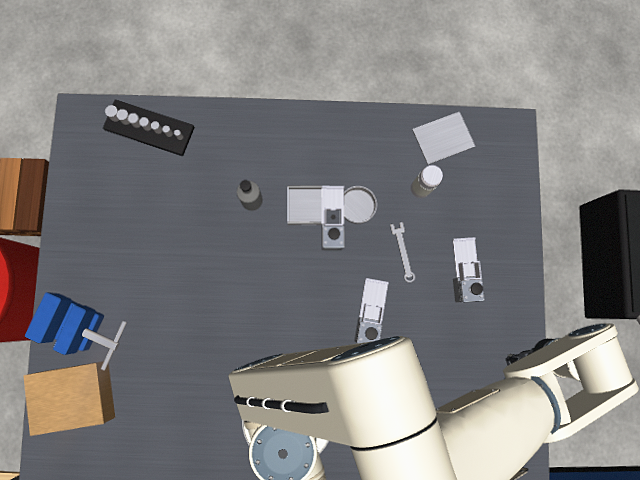

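Three things look like the dispenser. In the top view they are at (333,220), (372,310) and (468,270). World +y runs towards smaller u, so (333,220), which is scene (290,265), is farthest left. It also has the dish (359,204) on its right, the tray (305,205) on its left, and washers visible in its magazine. I'll confirm with an enlarged crop.

Run:
```python
from h import *
a=cv2.resize(r.grab_frame("top")[175:260,275:385],None,fx=5,fy=5,interpolation=cv2.INTER_CUBIC)
b=cv2.resize(r.grab_frame("scene")[215:330,215:360],None,fx=5,fy=5,interpolation=cv2.INTER_CUBIC)
cv2.imwrite("pics/t2.png",a);cv2.imwrite("pics/s2.png",b)
for p in [(333,220),(372,310),(468,270)]: print(at("top",*p,90))
```

```text
[ 556.9 -111.5   90. ]
[ 310.3 -223.2   90. ]
[ 426.5 -491.4   90. ]
```

View pics/t2.png

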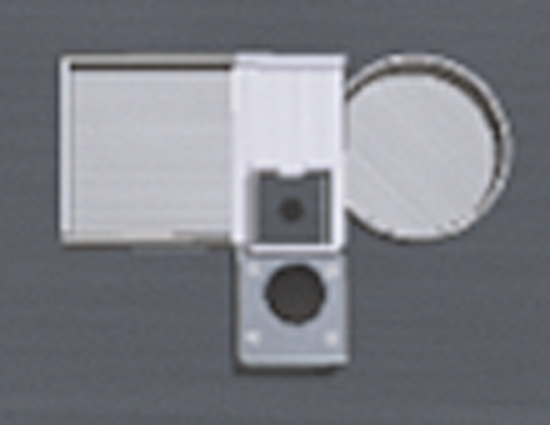

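View pics/s2.png

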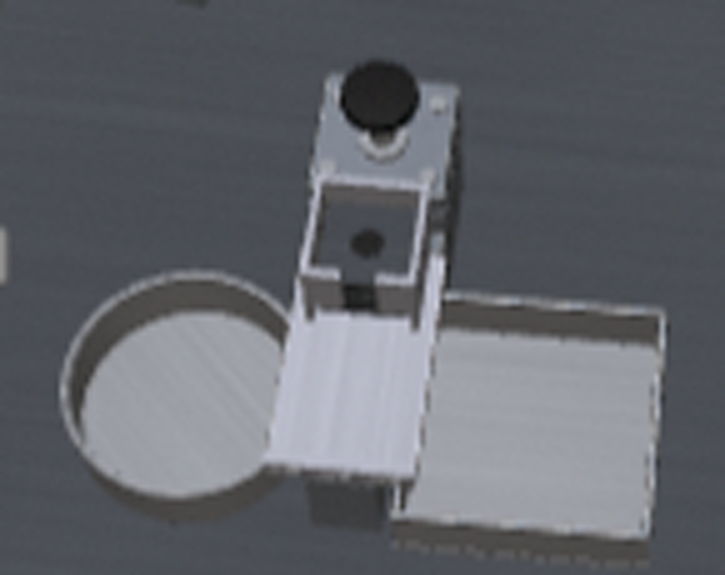

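Run:
```python
from h import *
T=lambda x,y,z: at("top",(x+.5)/5-.5+275,(y+.5)/5-.5+175,z)
S=lambda x,y,z: at("scene",(x+.5)/5-.5+215,(y+.5)/5-.5+215,z)
print("cap",T(295,293,124),S(379,93,124))
print("deck front T",T(233,56,61),T(346,56,61),"S",S(415,475,61),S(265,462,61))
print("body back T",T(240,363,92),T(349,363,92),"S",S(328,76,92),S(459,87,92))
print("mag front S",S(303,272,97),S(422,283,97),"back",S(318,183,97),S(430,187,97))
print("dish T rim",T(512,150,34),T(415,52,34),T(415,241,34))
print("bin T", T(62,57,34),T(62,245,34))
```

```text
cap [ 514.3 -112.1  124. ] [ 514.8 -111.4  124. ]
deck front T [661.3 -77.1  61. ] [ 663.4 -142.3   61. ] S [660.2 -76.2  61. ] [ 662.5 -139.3   61. ]
body back T [479.2 -84.1  92. ] [ 480.9 -144.6   92. ] S [ 488.4 -140.2   92. ] [486.9 -81.7  92. ]
mag front S [ 590.4 -133.1   97. ] [589.2 -82.7  97. ] back [ 546.5 -134.3   97. ] [542.4 -86.2  97. ]
dish T rim [ 616.7 -242.5   34. ] [ 673.8 -184.9   34. ] [ 561.  -186.2   34. ]
bin T [664.3  22.3  34. ] [552.6  18.5  34. ]
```

The target is confirmed: the left-most dispenser has a black plunger cap, a washer visible in the magazine, the dish on its right (−y) and the tray on its left. From the two views:

| Item | Estimate |
|---|---|
| Yaw | about 0.025 rad |
| Cap centre | (514.5, −112) |
| Origin | about (566.5, −110.5) |
| Deck point | about (619.5, −109) |
| Dish centre | about (617, −186) |

Next I move above the plunger with the gripper shut.

Call:
jog_arm --deltas '[{"gripper":1,"translation":[0.188,0.297,0],"dr":[0,0,0.05]},{"gripper":1,"translation":[0.188,0.297,0],"dr":[0,0,0.05]},{"gripper":1,"translation":[0.188,0.297,0],"dr":[0,0,0.05]},{"gripper":1,"translation":[0.188,0.297,0],"dr":[0,0,0.05]},{"gripper":1,"translation":[0.188,0.297,0],"dr":[0,0,0.05]},{"gripper":1,"translation":[0.188,0.297,0],"dr":[0,0,0.05]},{"gripper":1,"translation":[0.188,0.297,0],"dr":[0,0,0.05]},{"gripper":1,"translation":[0.188,0.297,0],"dr":[0,0,0.05]},{"gripper":1,"translation":[0.188,0.297,0],"dr":[0,0,0.05]},{"gripper":1,"translation":[0.188,0.297,0],"dr":[0,0,0.05]},{"gripper":1,"translation":[0.188,0.297,0],"dr":[0,0,0.05]},{"gripper":1,"translation":[0.188,0.297,0],"dr":[0,0,0.05]}]' --squeeze 20

```text
clock: 1.2
eef_pos: [440.4, -229.1, 256.4]
tcp_rot: [3.142, -0.0, -0.275]
contact_force: [1.0, -0.1, -0.5]
opening: 0.002
```

Call:
jog_arm --deltas '[{"gripper":1,"translation":[0.15,0.238,0],"dr":[0,0,0.0387]},{"gripper":1,"translation":[0.15,0.238,0],"dr":[0,0,0.0387]},{"gripper":1,"translation":[0.15,0.238,-0.1],"dr":[0,0,0.0387]},{"gripper":1,"translation":[0.15,0.238,-0.2],"dr":[0,0,0.0387]},{"gripper":1,"translation":[0.147,0.236,-0.2],"dr":[0,0,0.0387]},{"gripper":1,"translation":[0,0,-0.2],"dr":[0,0,0]},{"gripper":1,"translation":[0,0,-0.1],"dr":[0,0,0]},{"gripper":1,"translation":[0,0,-0.1],"dr":[0,0,0]},{"gripper":1,"translation":[0,0,0],"dr":[0,0,0]},{"gripper":1,"translation":[0,0,0],"dr":[0,0,0]}]'

```text
clock: 2.03
eef_pos: [514.2, -112.6, 166.4]
tcp_rot: [-3.142, 0.0, 0.024]
contact_force: [0.8, 0.1, 1.3]
opening: -0.0
```

Run:
```python
from h import *
snap("scene","s3.png",(215,185,360,300),5)
print(r.sense()["eef_pos"],proj("scene",[514.5,-112,142-0]),proj("scene",[514.5,-112,124]))
```

```text
[ 514.63483263 -112.71475281  166.97035254] [289.7 228.4] [290.2 233. ]
```

View pics/s3.png

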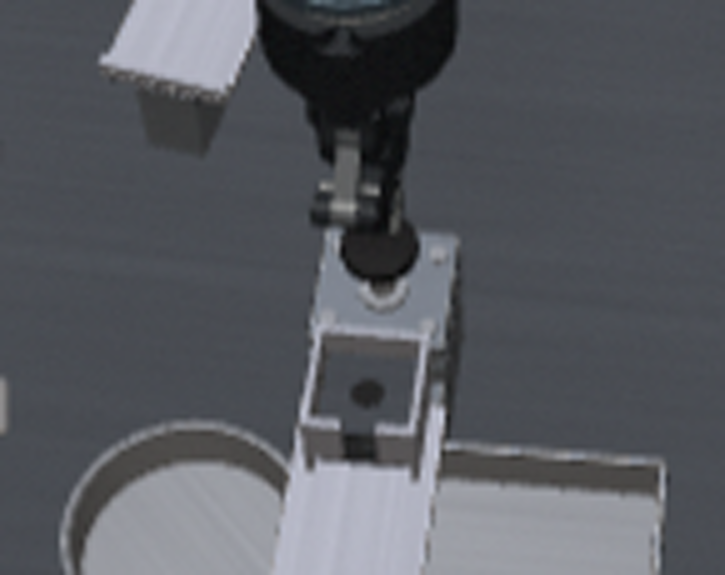

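The shut fingers are centred over the cap (crop about (378,245)), with roughly 17 mm of gap left. Now the press.

Call:
jog_arm --deltas '[{"gripper":1,"translation":[0,0,-0.07],"dr":[0,0,0]},{"gripper":1,"translation":[0,0,-0.05],"dr":[0,0,0]},{"gripper":1,"translation":[0,0,-0.025],"dr":[0,0,0]},{"gripper":1,"translation":[0,0,-0.025],"dr":[0,0,0]},{"gripper":1,"translation":[0,0,-0.025],"dr":[0,0,0]},{"gripper":1,"translation":[0,0,-0.025],"dr":[0,0,0]},{"gripper":1,"translation":[0,0,-0.025],"dr":[0,0,0]},{"gripper":1,"translation":[0,0,-0.025],"dr":[0,0,0]},{"gripper":1,"translation":[0,0,-0.025],"dr":[0,0,0]},{"gripper":1,"translation":[0,0,-0.025],"dr":[0,0,0]},{"gripper":1,"translation":[0,0,-0.025],"dr":[0,0,0]},{"gripper":1,"translation":[0,0,-0.025],"dr":[0,0,0]}]'

```text
clock: 3.08
eef_pos: [514.5, -112.1, 130.3]
tcp_rot: [3.141, -0.0, 0.026]
contact_force: [-4.9, 0.3, 16.0]
opening: -0.003
```

Call:
jog_arm --deltas '[{"gripper":1,"translation":[0,0,-0.025],"dr":[0,0,0]},{"gripper":1,"translation":[0,0,-0.02],"dr":[0,0,0]},{"gripper":1,"translation":[0,0,-0.015],"dr":[0,0,0]},{"gripper":1,"translation":[0,0,0],"dr":[0,0,0]}]'

```text
clock: 3.42
eef_pos: [514.4, -112.1, 124.1]
tcp_rot: [3.141, 0.0, 0.025]
contact_force: [-4.3, 0.4, 12.5]
opening: 0.001
```

Call:
jog_arm --deltas '[{"gripper":1,"translation":[0,0,-0.01],"dr":[0,0,0]},{"gripper":1,"translation":[0,0,-0.005],"dr":[0,0,0]},{"gripper":1,"translation":[0,0,0],"dr":[0,0,0]}]'

```text
clock: 3.67
eef_pos: [514.5, -112.1, 123.9]
tcp_rot: [3.141, -0.0, 0.025]
contact_force: [-10.0, 1.7, 28.3]
opening: -0.0
```

The plunger has bottomed: TCP z stayed at 123.9 while the force jumped to 28 N. I'll release it smoothly and lift.

Call:
jog_arm --deltas '[{"gripper":1,"translation":[0,0,0.03],"dr":[0,0,0]},{"gripper":1,"translation":[0,0,0.03],"dr":[0,0,0]},{"gripper":1,"translation":[0,0,0.04],"dr":[0,0,0]},{"gripper":1,"translation":[0,0,0.06],"dr":[0,0,0]},{"gripper":1,"translation":[0,0,0.08],"dr":[0,0,0]},{"gripper":1,"translation":[0,0,0.15],"dr":[0,0,0]},{"gripper":1,"translation":[0,0.1,0.3],"dr":[0,0,0]},{"gripper":1,"translation":[0,0.2,0.3],"dr":[0,0,0]},{"gripper":1,"translation":[0,0.3,0],"dr":[0,0,0]},{"gripper":1,"translation":[0,0.3,0],"dr":[0,0,0]},{"gripper":1,"translation":[0,0.1,0],"dr":[0,0,0]},{"gripper":1,"translation":[0,0,0],"dr":[0,0,0]}]'

```text
clock: 4.67
eef_pos: [514.4, -10.1, 221.0]
tcp_rot: [-3.141, -0.0, 0.028]
contact_force: [-0.3, -0.5, 0.6]
opening: 0.003
```

Run:
```python
from h import *
s=r.sense();print(s["eef_pos"],s["contact_force"])
a=cv2.resize(r.grab_frame("top")[175:260,275:385],None,fx=4,fy=4,interpolation=cv2.INTER_CUBIC)
b=cv2.resize(r.grab_frame("scene")[215:330,245:335],None,fx=4,fy=4,interpolation=cv2.INTER_CUBIC)
im=np.zeros((460,800,3),np.uint8); im[:340,:440]=a; im[:460,440:]=b
cv2.imwrite("pics/c4.png",im)
```

```text
[514.39421816 -10.05956945 220.95357326] [-0.30076246 -0.45313829  0.56931982]
```

View pics/c4.png

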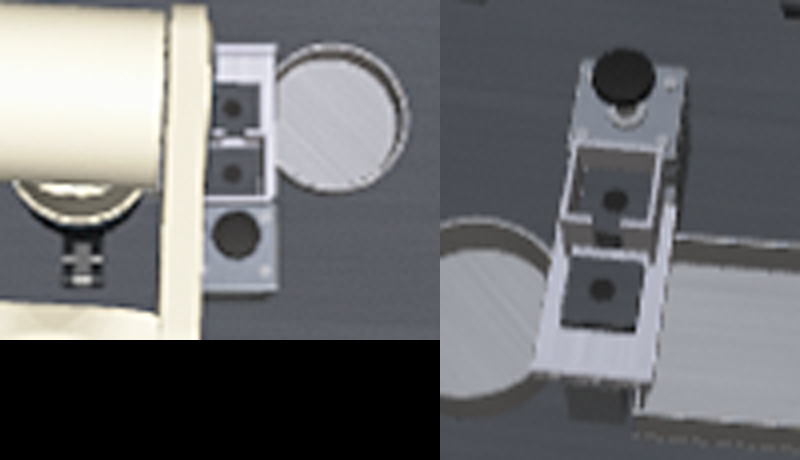

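A single washer lies on the deck (hole at top crop (233,107), scene crop (602,290)). The plunger is up and the stack has sunk. I'll measure the washer.

Run:
```python
from h import *
T=lambda x,y,z: at("top",(x+.5)/4-.5+275,(y+.5)/4-.5+175,z)
S=lambda x,y,z: at("scene",(x-440+.5)/4-.5+245,(y+.5)/4-.5+215,z)
print(T(233,107,65),S(602,290,65)); print([S(*p,65) for p in[(570,257),(646,262),(562,323),(638,329)]])
e=T(261,107,65); print("right edge",e)
p=np.array([514.5,-112]);c,s=np.cos(.025),np.sin(.025);R=np.array([[c,-s],[s,c]]);o=p+R@[52,0]
for w in (T(233,107,65),S(602,290,65)): print(R.T@(w[:2]-o))
```

```text
[ 615.6 -111.4   65. ] [ 613.9 -110.    65. ]
[array([ 596.5, -130.2,   65. ]), array([594.3, -89.3,  65. ]), array([ 635.8, -127.7,   65. ]), array([634.1, -87.4,  65. ])]
right edge [ 616.2 -131.5   65. ]
[49.08340633 -1.92742422]
[47.41893391 -0.48536612]
```

Call:
jog_arm --deltas '[{"gripper":1,"translation":[0.25,-0.125,0],"dr":[0,0,0]},{"gripper":1,"translation":[0.25,-0.125,0],"dr":[0,0,0]},{"gripper":1,"translation":[0.25,-0.125,0],"dr":[0,0,0]},{"gripper":1,"translation":[0.25,-0.125,0],"dr":[0,0,0]},{"gripper":1,"translation":[0,0,-0.25],"dr":[0,0,0]},{"gripper":1,"translation":[0,0,-0.25],"dr":[0,0,0]},{"gripper":1,"translation":[0,0,-0.25],"dr":[0,0,0]},{"gripper":1,"translation":[0,0,-0.25],"dr":[0,0,0]},{"gripper":1,"translation":[0,0,-0.2],"dr":[0,0,0]},{"gripper":1,"translation":[0,0,-0.1],"dr":[0,0,0]},{"gripper":1,"translation":[0,0,0],"dr":[0,0,0]},{"gripper":1,"translation":[0,0,0],"dr":[0,0,0]}]'

```text
clock: 5.77
eef_pos: [614.5, -62.8, 90.7]
tcp_rot: [3.142, 0.001, 0.025]
contact_force: [0.3, 0.6, -0.3]
opening: -0.002
```

Call:
jog_arm --deltas '[{"gripper":1,"translation":[0,0,-0.05],"dr":[0,0,0]},{"gripper":1,"translation":[0,0,-0.02],"dr":[0,0,0]},{"gripper":1,"translation":[0.003,-0.08,0],"dr":[0,0,0]},{"gripper":1,"translation":[0.003,-0.08,0],"dr":[0,0,0]},{"gripper":1,"translation":[0.002,-0.06,0],"dr":[0,0,0]},{"gripper":1,"translation":[0.002,-0.06,0],"dr":[0,0,0]},{"gripper":1,"translation":[0,0,0],"dr":[0,0,0]}]'

```text
clock: 6.35
eef_pos: [615.8, -91.4, 84.1]
tcp_rot: [3.141, -0.001, 0.024]
contact_force: [-0.4, 0.4, 1.3]
opening: -0.001
```

Run:
```python
from h import *
snap("scene","s5.png",(230,215,345,330),5)
s=r.sense();print(s["eef_pos"],s["contact_force"])
```

```text
[615.6188301  -90.87923851  84.00277163] [ 0.32520128 -0.16683175  0.20303288]
```

View pics/s5.png

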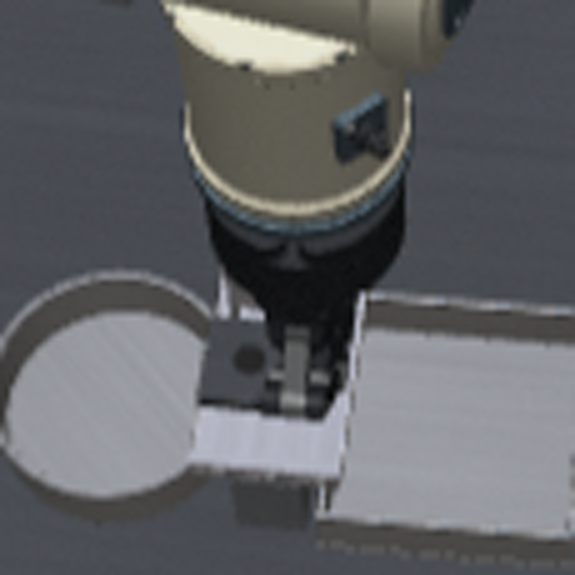

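The washer (hole at crop (250,358)) is square against the fingers, and its leading edge is just over the deck's dish-side edge. I'll push on until it drops.

Call:
jog_arm --deltas '[{"gripper":1,"translation":[0.002,-0.08,0],"dr":[0,0,0]},{"gripper":1,"translation":[0.002,-0.08,0],"dr":[0,0,0]},{"gripper":1,"translation":[0.002,-0.08,0],"dr":[0,0,0]},{"gripper":1,"translation":[0.002,-0.08,0],"dr":[0,0,0]},{"gripper":1,"translation":[0.002,-0.08,0],"dr":[0,0,0]},{"gripper":1,"translation":[0.002,-0.06,0],"dr":[0,0,0]},{"gripper":1,"translation":[0,0,0],"dr":[0,0,0]},{"gripper":1,"translation":[0,0,0.1],"dr":[0,0,0]},{"gripper":1,"translation":[0,0,0.3],"dr":[0,0,0]},{"gripper":1,"translation":[0,0,0.35],"dr":[0,0,0]},{"gripper":1,"translation":[0,0,0.35],"dr":[0,0,0]},{"gripper":1,"translation":[0,0,0.3],"dr":[0,0,0]}]'

```text
clock: 7.4
eef_pos: [616.9, -135.6, 226.8]
tcp_rot: [3.141, -0.001, 0.026]
contact_force: [0.4, -0.2, 0.0]
opening: 0.002
```

Call:
jog_arm --deltas '[{"gripper":1,"translation":[-0.2,0.2,0.1],"dr":[0,0,0]},{"gripper":1,"translation":[-0.2,0.3,0],"dr":[0,0,0]},{"gripper":1,"translation":[-0.2,0.3,0],"dr":[0,0,0]},{"gripper":1,"translation":[-0.2,0.3,0],"dr":[0,0,0]},{"gripper":1,"translation":[-0.2,0.3,0],"dr":[0,0,0]},{"gripper":1,"translation":[-0.2,0.3,0],"dr":[0,0,0]},{"gripper":1,"translation":[-0.2,0.3,0],"dr":[0,0,0]},{"gripper":1,"translation":[0,0,0],"dr":[0,0,0]}]'

```text
clock: 8.07
eef_pos: [472.9, 67.9, 234.2]
tcp_rot: [-3.14, 0.002, 0.028]
contact_force: [0.1, -0.4, 0.3]
opening: 0.003
```

Run:
```python
from h import *
s=r.sense();print(s["clock"],s["eef_pos"],s["contact_force"])
a=cv2.resize(r.grab_frame("top")[165:260,235:445],None,fx=3.5,fy=3.5,interpolation=cv2.INTER_CUBIC)
b=cv2.resize(r.grab_frame("scene")[210:330,190:420],None,fx=2.2,fy=2.2,interpolation=cv2.INTER_CUBIC)
im=np.zeros((600,740,3),np.uint8); im[:a.shape[0],:a.shape[1]]=a; im[335:335+b.shape[0],:b.shape[1]]=b[:265]
cv2.imwrite("pics/c6.png",im)
```

```text
8.0667 [472.94027183  67.89196537 234.24576582] [ 0.12083358 -0.36018416  0.26369725]
```

View pics/c6.png

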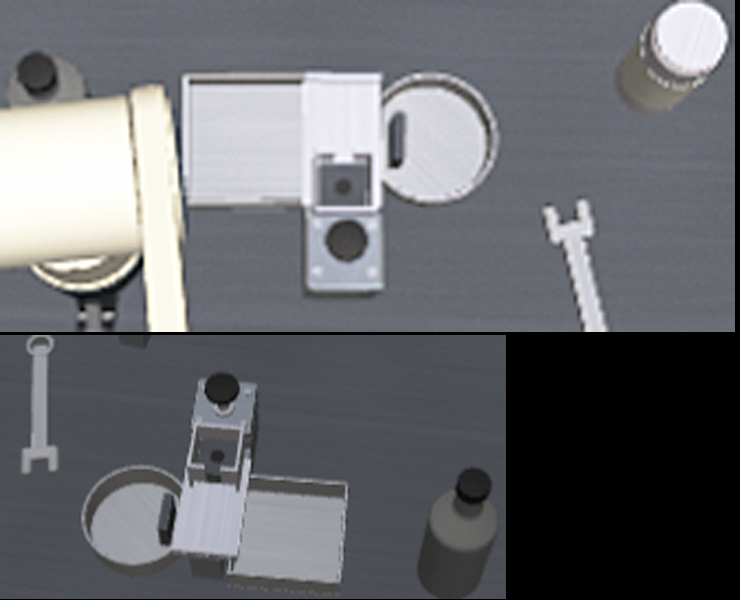

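The washer is in the dish but standing on edge near the deck. I'll take a closer look to see whether it leans on anything.

Run:
```python
from h import *
a=cv2.resize(r.grab_frame("top")[180:230,335:385],None,fx=8,fy=8,interpolation=cv2.INTER_CUBIC)
b=cv2.resize(r.grab_frame("scene")[265:315,235:285],None,fx=8,fy=8,interpolation=cv2.INTER_CUBIC)
cv2.imwrite("pics/c7.png",np.hstack([a,b]))
```

```text
(no output)
```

View pics/c7.png

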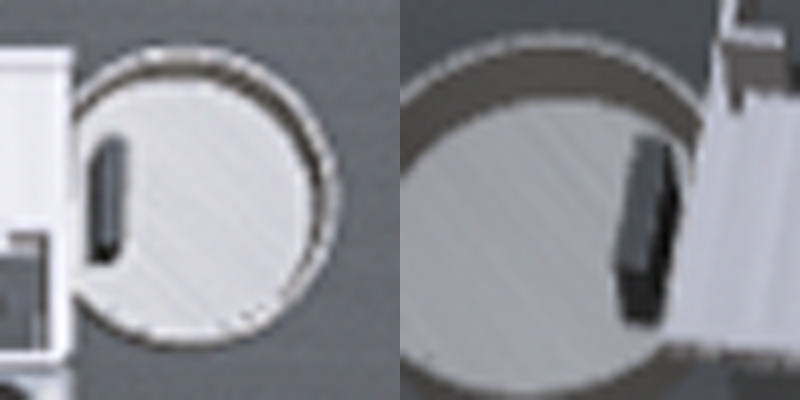

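The washer stands upright on its 10 mm edge on the dish floor, clear of the deck edge. I'll let a second pass, then check that it is at rest, inside the rim, and that nothing else has moved.

Call:
jog_arm --deltas '[{"gripper":1,"translation":[0,0,0],"dr":[0,0,0]},{"gripper":1,"translation":[0,0,0],"dr":[0,0,0]},{"gripper":1,"translation":[0,0,0],"dr":[0,0,0]},{"gripper":1,"translation":[0,0,0],"dr":[0,0,0]},{"gripper":1,"translation":[0,0,0],"dr":[0,0,0]},{"gripper":1,"translation":[0,0,0],"dr":[0,0,0]},{"gripper":1,"translation":[0,0,0],"dr":[0,0,0]},{"gripper":1,"translation":[0,0,0],"dr":[0,0,0]},{"gripper":1,"translation":[0,0,0],"dr":[0,0,0]},{"gripper":1,"translation":[0,0,0],"dr":[0,0,0]},{"gripper":1,"translation":[0,0,0],"dr":[0,0,0]},{"gripper":1,"translation":[0,0,0],"dr":[0,0,0]}]'

```text
clock: 9.27
eef_pos: [476.7, 64.1, 233.8]
tcp_rot: [-3.142, 0.0, 0.025]
contact_force: [-0.8, -0.1, 0.3]
opening: 0.001
```

Run:
```python
from h import *
T=r.grab_frame("top");S=r.grab_frame("scene")
c=cv2.imread("pics/c7.png").astype(int)
a=cv2.resize(T[180:230,335:385],None,fx=8,fy=8,interpolation=cv2.INTER_CUBIC).astype(int)
b=cv2.resize(S[265:315,235:285],None,fx=8,fy=8,interpolation=cv2.INTER_CUBIC).astype(int)
print("change since c7, top/scene mean,max",[(abs(x-y).mean().round(2),abs(x-y).max()) for x,y in((a,c[:,:400]),(b,c[:,400:]))])
# against the start: dish/tray/wrench/can/bottle patches, shift by phase correlation
t1=cv2.imread("pics/t1.png");s1=cv2.imread("pics/s1.png")
g=lambda i,b:cv2.cvtColor(i[b[1]:b[3],b[0]:b[2]],cv2.COLOR_BGR2GRAY).astype(np.float32)
for n,A,B,bx in [("dish T",t1,T,(360,180,390,230)),("dish S",s1,S,(215,260,262,330)),("tray S",s1,S,(302,265,360,335)),("wrench T",t1,T,(380,215,425,290)),("can T",t1,T,(405,155,450,205)),("bottle S",s1,S,(370,260,430,340))]:
    print(n,np.round(cv2.phaseCorrelate(g(A,bx),g(B,bx)),2)[0] if False else cv2.phaseCorrelate(g(A,bx),g(B,bx)))
W=lambda x,y,z: at("top",(x+.5)/8-.5+335,(y+.5)/8-.5+180,z)
print("washer top face",W(116,137,44),W(112,245,44),"dish rim",W(335,195,34),W(190,46,34),W(190,346,34))
```

```text
change since c7, top/scene mean,max [(np.float64(1.52), np.int64(70)), (np.float64(1.07), np.int64(36))]
dish T ((0.001167146372930361, 0.03864789939014557), 0.9821895465850831)
dish S ((-0.03372482540723709, 0.028663194566469485), 0.9908851128485467)
tray S ((-0.004350673797777205, -0.044199428481675795), 0.9906389587455325)
wrench T ((0.44406945975777035, 0.4888729511839571), 1.0112468973795572)
can T ((0.41532017470062144, -0.022021400133194646), 0.9797714132732815)
bottle S ((-0.03154660628764461, -0.08813961307959062), 1.005907368659973)
washer top face [ 635.6 -159.4   44. ] [ 595.5 -158.5   44. ] dish rim [ 618.7 -240.8   34. ] [ 673. -187.   34.] [ 561.  -188.3   34. ]
```

The 70-level change in the top crop needs explaining, so I'll view the same crop again.

Run:
```python
from h import *
a=cv2.resize(r.grab_frame("top")[180:230,335:385],None,fx=8,fy=8,interpolation=cv2.INTER_CUBIC)
b=cv2.resize(r.grab_frame("scene")[265:315,235:285],None,fx=8,fy=8,interpolation=cv2.INTER_CUBIC)
n=np.hstack([a,b]);cv2.imwrite("pics/c8.png",n)
d=abs(n.astype(int)-cv2.imread("pics/c7.png")).max(2);print([tuple(p[::-1]) for p in np.argwhere(d>40)[::40]])
```

```text
[(np.int64(122), np.int64(140)), (np.int64(122), np.int64(144)), (np.int64(127), np.int64(146)), (np.int64(98), np.int64(149)), (np.int64(127), np.int64(151)), (np.int64(125), np.int64(154)), (np.int64(126), np.int64(157)), (np.int64(127), np.int64(160)), (np.int64(124), np.int64(163)), (np.int64(124), np.int64(166)), (np.int64(121), np.int64(170)), (np.int64(122), np.int64(175)), (np.int64(127), np.int64(181)), (np.int64(125), np.int64(188))]
```

View pics/c8.png

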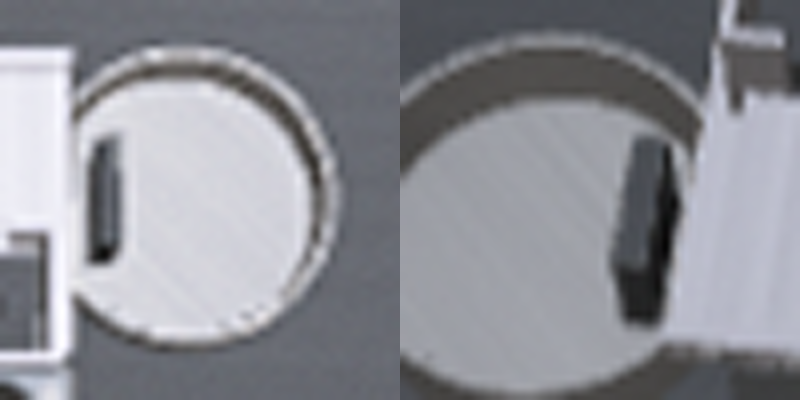

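```bash
cat >> h.py <<'E'
def edge():
    t=r.grab_frame("top")[180:230,335:385].astype(float).mean(2); s=r.grab_frame("scene")[265:315,235:285].astype(float).mean(2)
    m=lambda i:(lambda w:np.array([(w*np.arange(50)).sum()/w.sum(),(w*np.arange(50)[:,None]).sum()/w.sum(),w.sum()/100]).round(2))(np.clip(130-i,0,None))
    tt=np.full_like(t,255);tt[15:35,10:18]=t[15:35,10:18]; ss=np.full_like(s,255);ss[15:42,25:36]=s[15:42,25:36]
    return r.sense()["clock"],m(tt),m(ss)
E
python3 - <<'E'
from h import *
for _ in range(12): print(*edge())
E
```

```text
9.5667 [12.27 25.91 24.65] [ 30.75  28.88 108.6 ]
9.6667 [12.28 25.92 24.76] [ 30.75  28.87 108.67]
9.7667 [12.28 25.93 24.55] [ 30.75  28.86 108.67]
9.8667 [12.27 25.91 24.64] [ 30.75  28.87 108.73]
9.9667 [12.27 25.92 24.58] [ 30.74  28.88 108.41]
10.0667 [12.27 25.92 24.58] [ 30.75  28.86 108.62]
10.1667 [12.27 25.9  24.57] [ 30.75  28.87 108.57]
10.2667 [12.27 25.91 24.7 ] [ 30.75  28.86 108.65]
10.3667 [12.27 25.9  24.75] [ 30.74  28.88 108.78]
10.4667 [12.28 25.91 24.76] [ 30.74  28.87 108.69]
10.5667 [12.28 25.93 24.69] [ 30.74  28.87 108.61]
10.6667 [12.27 25.92 24.47] [ 30.75  28.88 108.65]
```

Call:
jog_arm --deltas '[{"gripper":1,"translation":[0,0,0],"dr":[0,0,0]},{"gripper":1,"translation":[0,0,0],"dr":[0,0,0]},{"gripper":1,"translation":[0,0,0],"dr":[0,0,0]},{"gripper":1,"translation":[0,0,0],"dr":[0,0,0]},{"gripper":1,"translation":[0,0,0],"dr":[0,0,0]},{"gripper":1,"translation":[0,0,0],"dr":[0,0,0]},{"gripper":1,"translation":[0,0,0],"dr":[0,0,0]},{"gripper":1,"translation":[0,0,0],"dr":[0,0,0]},{"gripper":1,"translation":[0,0,0],"dr":[0,0,0]},{"gripper":1,"translation":[0,0,0],"dr":[0,0,0]},{"gripper":1,"translation":[0,0,0],"dr":[0,0,0]},{"gripper":1,"translation":[0,0,0],"dr":[0,0,0]}]'

```text
clock: 11.67
eef_pos: [476.7, 64.0, 233.8]
tcp_rot: [3.142, 0.0, 0.025]
contact_force: [0.8, 0.3, 0.2]
opening: 0.0
```

Run:
```python
from h import *
for _ in range(4): print(*edge())
```

```text
11.7667 [12.27 25.93 24.59] [ 30.75  28.87 108.38]
11.8667 [12.27 25.92 24.65] [ 30.75  28.87 108.46]
11.9667 [12.27 25.92 24.67] [ 30.74  28.88 108.69]
12.0667 [12.27 25.91 24.48] [ 30.74  28.88 108.62]
```

The washer has been at rest for over 2 s. It had finished rocking flat onto its edge by about 9.5 s. Handing in.

```bash
python3 -c "
from rig import r
print(r.sign_off())"
```

```text
the job is handed in; nothing more can be done
None
```

I pressed the plunger of the left-most dispenser once, right down, and one washer slid onto the deck. I then pushed that washer off the deck's right side into the round dish with the fingers shut, without gripping it. The job was handed in at about 12 s of robot time.

- **Press:** the plunger reached its stop at 99 mm, where the force rose to 28 N. It came back up when I released it.
- **Washer:** it came to rest standing on its narrow edge on the dish floor, not lying flat, so its top is about 10 mm above the rim. It is clear of the deck edge and entirely inside the dish. It rocked slightly until about 9.5 s, then held still for the last 2.5 s. I left it standing so as not to risk shifting the dish.
- **Other washers and tray:** the stack is still in the magazine and the tray is empty.
- **Other objects:** the dish, tray and bottle matched the starting pictures to within 0.1 pixel. The wrench and spray can comparison read up to 0.7 and 0.4 pixel. I put that down to measurement error, because the arm never came near them after the start, but I did not check it further.

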